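Tighten a monitor-arm base bolt with a click wrench

TASK

Fit the ring of the click-type torque wrench right down over the square bolt head of the monitor-arm base, with its handle pointing to the robot's left, and turn it clockwise until the wrench gives with its click, then stop turning: do not pull on past the click onto the wrench's stop. After that take the wrench off the bolt, lay it flat on the desk clear of the base and let go of it, leaving the other things on the desk where they are.

Things in the scene. Friction and masses are not known exactly. Their poses are not given: they have to be found in the camera images.
- wrench: Click torque wrench, 0.36 kg, 270 mm from ring axis to end, lying flat. Origin: on the ring's axis at the underside; x along the handle away from the ring, z up. Round steel head 76 mm across, 20 mm high; shank 16 mm wide to x = 110 mm; grey grip 26 mm wide, 30 mm high, x = 110 to 260 mm, underside level with the head's. Centre of mass near x = 150 mm. A breakaway joint joins handle and ring.
- handle (a point): Grip point at half height of the grey grip (15 mm above the underside), 155 mm from the ring's axis; axes of wrench. Below 1.8 N m (11.6 N sideways here, or less with twist from the hand) handle and ring turn as one; at 1.8 the joint gives: the handle runs on clockwise past the ring and the torque, rising till then, levels off. Let go or eased back, it returns.
- socket (a point): Centre of the ring's square through hole, 34 mm wide, 20 mm high; the point is at the underside. Axes of the ring; at rest they are parallel to those of the handle. Handle against ring: clicked beyond 0.05 rad, pulled too far beyond 0.17, hard stop at 0.20 rad. The socket's play on the bolt head is about 0.12 rad each way.
- bolt_head (a point): Top centre of the square bolt head, 30 mm wide, 18 mm high, top edges bevelled 4 mm; top 26 mm above the desk. x, y along its sides: the socket fits four ways, one with the handle within 45 deg of +y (robot's left). Clockwise its torque grows by 0.2 N m per 0.1 rad from 0.3 to 1.2 N m at the start; it stays put. The turn left till the wrench gives: 0.3 to 0.75 rad, plus play.
- base: Monitor-arm base fixed to the desk. Origin: under the bolt, on the desk. Aluminium plate 8 mm thick, x = -55 to 55, y = -130 to 50 mm; a dark round post 40 mm across, 121 mm high at y = -95 mm, away from where the handle goes. A fully seated wrench has its underside on the plate, 8 mm above the desk.
- mug: White mug, 82 mm across, 95 mm high, standing on the desk; leave alone. Origin: centre of its underside.
- mouse: Black computer mouse, 105 x 60 x 32 mm, leave alone. Origin: centre of its underside.
- adapter: Black laptop power adapter, 150 x 65 x 32 mm, leave alone. Origin: centre of its underside.
Things that resemble listed ones, but are neither listed nor needed, are in the scene too. There is more than one size of the base; the job needs the largest.

How it is judged:
By the outcome, as a careful person would: the job done as asked, in the order asked, and still so for the second after the job is handed in, with the robot touching nothing.
It also fails if it takes over 72 s, if anything falls off the work surface, if the arm or the gripper's body presses on something with over 40 N, if the wrist force passes 120 N, or if a joint passes its speed limit or range.

ROBOT

A 6-joint arm with a two-finger parallel gripper is mounted at the origin on the work surface. World frame = base frame: x ahead of the robot, y to its left, z up, the work surface at z = 0. Lengths are in mm, angles in rad, forces in N, time in s.
With the tool pointing down it reaches from about 275 to 750 mm from the base axis. Payload 10.2 kg.
Tool frame: the origin (TCP) lies at the very end of the fingers, on their centre line; the grasp point (between the pads) lies 19 mm behind it (ctrl.grip_depth is the distance from the TCP to the grasp point, in mm); z points along the fingers, x is the direction in which the jaws open and shut, and the axes are right-handed (so a half turn about z gives the same grasp; the last joint's range is limited). The gripper opens to 85 mm and grips with 20 to 120 N. Pads are 22 mm wide; open, the fingers measure 114 mm over their backs; the gripper's body (76 mm by 85 mm) begins 54 mm behind the grasp point. The pads swing forward as they close: fully open they stand 13 mm farther back than shut.
Start: joints at [1.076, 0.313, 1.498, -0, 1.331, -0.223], TCP at [140.957, 505.729, 231.294] pointing down, gripper open.
Joint ranges: [-2.94, 2.94], [-0.97, 2.17], [0.19, 2.56], [-1.23, 4.37], [0.02, 3.11], [-2.88, 2.88]. Speed limits (rad/s): [2.39, 2.39, 3.01, 3.14, 3.14, 3.14].

INTERFACE

Orientations are given as a unit quaternion [w, x, y, z].
In Python, from rig import ctrl gives the robot as it stands.
- The arm moves only by the tool play_rows, never from a script. Its argument "motion" is a list of rows, each a list of 2 entries, a list of its own where there are three numbers: the shift along the tool's x, y, z in mm, then the turn, a rotation vector about the tool's x, y, z in degrees. A call has 1 to 20 rows; each row shifts and turns the commanded pose from where the row before left it, along the tool's axes as they then stand; what a row does not reach is not made up. A row lasts 1/12 s, in which the tool goes at most 41.7 mm and 7.16 degrees, less where a joint would pass 70% of its speed; a pose out of reach is approached as far as the arm can. A call with a gripper value outside its range is refused whole. "fingers" is the finger opening in mm, from 0 to 85.4, set as the call begins (left out, the last holds). The fingers move at their own pace and stop on an object; "squeeze" is the grip in N (left out, the last holds). Time passes only in rows, so rows that do not move let the fingers close. It gives the time, the measured TCP pose, the force and the opening at its end, in the units of the state.
- ctrl.sense(): the state, without advancing time (a new reading comes with each control period).
- ctrl.capture(name): name is "scene" or "top" or "wrist"; returns the picture (420x560x3 uint8, red, green, blue); there is no depth.
- ctrl.get_calibration(name): a dict with "K" (3x3 intrinsics, pixels), "R" (3x3) and "t" (3): a world point X has camera coordinates R X + t; the wrist camera has in their place "tool_from_camera" (4x4, takes a point from camera to tool coordinates, whose origin is the TCP and whose axes are the tool frame's). Camera axes: x right, y down, z forward; pixel columns grow to the right and rows downward; lengths in mm; the calibration is good to about 2 mm. A picture is of the moment at which its call begins: read the wrist's pose just before it. get_calibration takes no time and is no camera call.
- ctrl.finish_job(): hands the job in, once; it reports no verdict.
Trained networks look in the newest picture that a camera, given by its name, has taken for a name from the list of things; names that differ only in an ending like _2 or _b are one class to them, and where a whole thing is asked for, a point or a joint stands for the part that bears it (a point fixed in the world has none). Each returns a list of dicts, best first, with "p" (0 to 1); they miss things now and then, are a little off and sometimes report something else, mostly with a low value. They report only what shows in the picture. A call takes as long as a camera call. They do not tell look-alikes from the thing itself.
- ctrl.spot_in(camera, name): "position" ([column, row] as shares, 0 to 1, of the picture: columns of its width, rows of its height, amid what is visible of it).
The state is a dict: "time_s": time; "joints": joint angles; "dq": joint speeds; "tau": joint torques, N m; "eef_pos": TCP position; "ee_rot": TCP orientation; "force": force on the tool from outside, world axes, zero at the start; "wrist_torque": the same for the moment, N m; "grip_width": opening from 0.0 (shut) to 1.0 (fully open).
Only numpy, scipy, OpenCV 4.12 (cv2) and the standard library are available. Lean on these libraries where they do the work, as an engineer would, in place of code of your own. Each camera call takes 0.05 s, during which the arm holds its last target. There are 200 camera calls.

## Working session

There is one attempt and no reset: what is moved stays moved. The work goes in short steps, Python scripts to look and compute and a tool call to move; the robot and the scene stay as the last step left them, time stands still between calls to the robot, and variables do not carry over. Pictures are saved under pics/ and viewed, about 8 in all and at most 12, crops included, and the job is handed in when it is done.

Besides the shell and the picture viewer there is one more tool, called by a JSON object that holds its "method" and its "body". play_rows: Moves the arm, as the interface text tells. Its arguments: {"type":"object","properties":{"motion":{"type":"array"},"fingers":{"type":"number"},"squeeze":{"type":"number"}},"required":["motion"]}

```bash
mkdir -p pics; ls
python3 - <<'E'
from rig import ctrl
import cv2, numpy as np
s=ctrl.sense(); print({k:np.round(v,3).tolist() for k,v in s.items()})
ims={}
for c in ["scene","top"]:
    im=ctrl.capture(c); ims[c]=im
    cv2.imwrite(f"pics/{c}0.png",im[:,:,::-1])
    for n in ["wrench","handle","socket","bolt_head","base","mug","mouse","adapter"]:
        print(c,n,[(round(d["p"],2),round(d["position"][0]*560),round(d["position"][1]*420)) for d in ctrl.spot_in(c,n)][:5])
    k=ctrl.get_calibration(c); print(k)
print(ctrl.get_calibration("wrist"), ctrl.grip_depth)
E
```

```text
pics
{'time_s': 0.0, 'joints': [1.076, 0.313, 1.498, 0.0, 1.331, -0.223], 'dq': [0.0, -0.001, 0.0, -0.002, -0.001, 0.0], 'tau': [0.0, -41.227, -25.974, -0.0, 0.004, 0.0], 'eef_pos': [140.817, 505.494, 230.713], 'ee_rot': [0.0, 0.796, 0.605, -0.001], 'force': [0.233, -0.063, 0.407], 'wrist_torque': [-0.004, 0.009, 0.003], 'grip_width': 1.002}
scene wrench [(0.7, 421, 275)]
scene handle [(0.76, 423, 276)]
scene socket [(0.6, 366, 258)]
scene bolt_head [(0.77, 234, 220), (0.54, 265, 150), (0.52, 350, 182)]
scene base [(0.87, 254, 152), (0.55, 333, 183)]
scene mug [(0.57, 174, 267), (0.54, 235, 220)]
scene mouse [(0.63, 159, 162)]
scene adapter [(0.58, 129, 222), (0.4, 235, 221)]
{'K': array([[546.25722715,   0.        , 275.48151009],
       [  0.        , 546.25722715, 220.27008945],
       [  0.        ,   0.        ,   1.        ]]), 'R': array([[-0.17838247,  0.98383586,  0.01570685],
       [ 0.81694542,  0.15698256, -0.55493842],
       [-0.54843402, -0.08615964, -0.83174314]]), 't': array([ 155.18678924, -422.16034803, 1533.37114333])}
top wrench [(0.59, 144, 179)]
top handle [(0
[... 492 characters left out ...]
4 ],
       [-0.99348452,  0.00917481, -0.11359725],
       [ 0.11373088,  0.015664  , -0.9933881 ]]), 't': array([-41.59185846, 540.35656054, 764.8426053 ])}
{'K': array([[289.39809727,   0.        , 279.6105614 ],
       [  0.        , 289.39809727, 209.75841109],
       [  0.        ,   0.        ,   1.        ]]), 'tool_from_camera': array([[ 9.99999786e-01, -1.63512066e-04, -6.33928419e-04,
         1.82321383e-01],
       [ 3.49417931e-04,  9.52160091e-01,  3.05599476e-01,
        -7.89449087e+01],
       [ 5.53632139e-04, -3.05599632e-01,  9.52159944e-01,
        -1.42469852e+02],
       [ 0.00000000e+00,  0.00000000e+00,  0.00000000e+00,
         1.00000000e+00]])} 18.700000000000003
```

View pics/top0.png

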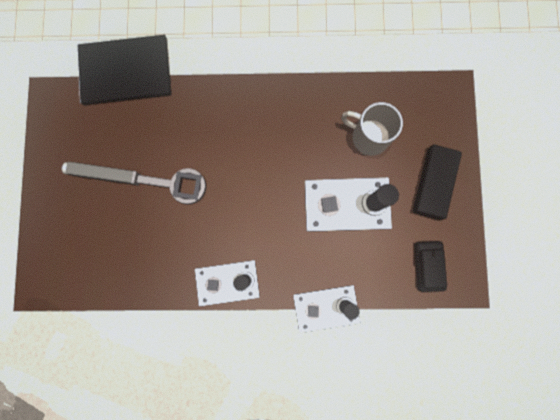

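View pics/scene0.png

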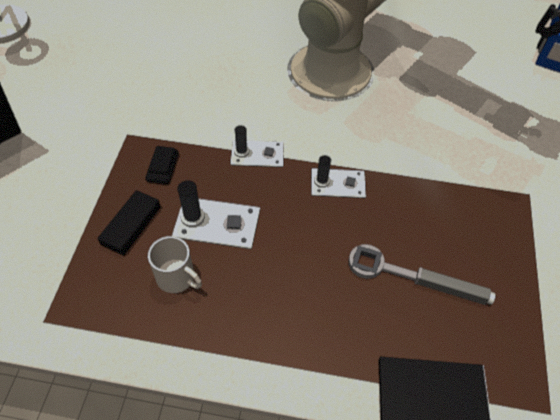

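Look-alikes: three bases in the top picture. The bolts are at (331,204), (312,311) and (214,285). The largest plate is the one around (349,204), about 86 px long against about 62 for the others, so I choose the bolt at (331,204). There is one wrench, with its ring at (187,186). Next I measure these.

```bash
cat > h.py <<'E'
from rig import ctrl
import cv2, numpy as np
from scipy.spatial.transform import Rotation as Ro
def q2R(q): return Ro.from_quat([q[1],q[2],q[3],q[0]]).as_matrix()
def cam(c,s=None):
    k=ctrl.get_calibration(c)
    if c!="wrist": return k["K"],k["R"],k["t"]
    s=s or ctrl.sense(); T=np.eye(4); T[:3,:3]=q2R(s["ee_rot"]); T[:3,3]=s["eef_pos"]
    M=np.linalg.inv(T@k["tool_from_camera"]); return k["K"],M[:3,:3],M[:3,3]
def ray(c,px,z,C=None):
    K,R,t=C or cam(c); o=-R.T@t
    p=np.c_[np.atleast_2d(px),np.ones(len(np.atleast_2d(px)))]
    d=(np.linalg.inv(K)@p.T).T@R
    return o+d*((z-o[2])/d[:,2])[:,None]
def proj(C,X):
    K,R,t=C; p=(np.atleast_2d(X)@R.T+t)@K.T; return p[:,:2]/p[:,2:]
def rel(target,yawdir=None):
    "shift in tool axes from present pose to world target"
    s=ctrl.sense(); return q2R(s["ee_rot"]).T@(np.array(target)-s["eef_pos"])
def st():
    s=ctrl.sense(); R=q2R(s["ee_rot"])
    return s,R
E
python3 - <<'E'
from h import *
for n,px,z in [("ring",(187,186),20),("grip start",(135,178),30),("grip end",(64,168),30),("bolt",(330,204),26)]:
    print(n,ray("top",px,z).round(1))
P={"bolt":(234,221,26),"ring":(367,260,20),"gs":(418,276,30),"ge":(494,297,30)}
for n,(u,v,z) in P.items(): print("scene",n,ray("scene",(u,v),z).round(1))
print("plate",ray("top",[(306,180),(389,178),(391,229),(307,230)],8).round(1))
s,R=st(); print(R.round(3))
E
```

```text
ring [[601.1 150.1  20. ]]
grip start [[617.5 258.1  30. ]]
grip end [[640.7 410.6  30. ]]
bolt [[ 558.7 -151.9   26. ]]
scene bolt [[ 565.1 -149.4   26. ]]
scene ring [[605.6 151.3  20. ]]
scene gs [[629.9 258.5  30. ]]
scene ge [[649.6 413.5  30. ]]
plate [[ 613.8 -103.6    8. ]
 [ 616.2 -281.6    8. ]
 [ 506.6 -281.4    8. ]
 [ 506.  -104.1    8. ]]
[[ 0.268  0.963  0.   ]
 [ 0.963 -0.268 -0.   ]
 [-0.     0.    -1.   ]]
```

{"method": "play_rows", "body": {"motion": [[[-4.3,32.4,0],[0,0,0]],[[-4.3,32.4,0],[0,0,0]],[[-4.3,32.4,0],[0,0,0]],[[-4.3,32.4,0],[0,0,0]],[[-4.3,32.4,0],[0,0,0]],[[-4.3,32.4,0],[0,0,0]],[[-4.3,32.4,0],[0,0,0]],[[-4.3,32.4,0],[0,0,0]],[[-4.3,32.4,0],[0,0,0]],[[-4.3,32.4,0],[0,0,0]],[[-4.3,32.4,0],[0,0,0]],[[-4.3,32.4,0],[0,0,0]],[[-4.3,32.4,0],[0,0,0]],[[-4.3,32.4,0],[0,0,0]],[[-4.3,32.4,0],[0,0,0]],[[-4.3,32.4,0],[0,0,0]],[[0,0,0],[0,0,7]],[[0,0,0],[0,0,7]],[[0,0,0],[0,0,7]],[[0,0,0],[0,0,7]]]}}

```text
time_s: 2.57
eef_pos: [622.0, 300.1, 230.9]
ee_rot: [-0.0, 0.92, 0.391, -0.0]
force: [0.5, 0.1, 0.9]
grip_width: 0.999
```

{"method": "play_rows", "body": {"motion": [[[0,0,0],[0,0,7]],[[0,0,0],[0,0,7]],[[0,0,0],[0,0,7]],[[0,0,0],[0,0,7]],[[0,0,0],[0,0,7]],[[0,0,0],[0,0,7]],[[0,0,0],[0,0,7]],[[0,0,0],[0,0,7]],[[0,0,0],[0,0,0]],[[0,0,0],[0,0,0]]]}}

```text
time_s: 3.4
eef_pos: [621.8, 300.3, 231.2]
ee_rot: [0.0, 0.997, -0.082, -0.0]
force: [-0.4, -1.1, 0.2]
grip_width: 0.999
```

Run:
```python
from h import *
s,R=st(); print(s["time_s"],s["eef_pos"].round(1) if hasattr(s["eef_pos"],'round') else s["eef_pos"],R.round(3).tolist(),np.round(s["joints"],2))
im=ctrl.capture("wrist"); cv2.imwrite("pics/w1.png",im[:,:,::-1])
C=cam("wrist",s)
for n,z in [("wrench",20),("handle",30),("socket",20)]:
    for d in ctrl.spot_in("wrist",n)[:2]:
        p=np.array(d["position"])*[560,420]; print(n,round(d["p"],2),p.round(),ray("wrist",p,z,C).round(1))
```

```text
3.4 [621.8 300.3 231.2] [[0.987, -0.163, -0.0], [-0.163, -0.987, -0.0], [-0.0, 0.0, -1.0]] [ 0.28  0.7   0.89 -0.    1.55  0.44]
wrench 0.77 [283. 205.] [[620.2 271.9  20. ]]
socket 0.78 [285. 292.] [[603.4 143.9  20. ]]
```

View pics/w1.png

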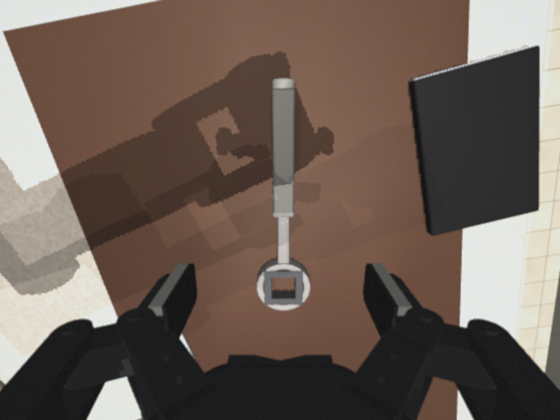

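The wrist view shows the wrench running straight down the image. The grip goes from (283,80) to (283,214), the shank continues below it, and the ring hole is near (284,288). The black folder on the right is clear of it.

Run:
```python
from h import *
s,R=st(); C=cam("wrist",s)
g=cv2.cvtColor(cv2.imread("pics/w1.png"),cv2.COLOR_BGR2GRAY).astype(int)
print("col283",[(r,g[r,283]) for r in list(range(72,92,1))+list(range(208,222))])
for r in (110,150,190,240): print(r,g[r,268:300].tolist())
for r in (262,268,275,286,292,300,306): print(r,g[r,252:316:2].tolist())
print("c284", [(r,g[r,284]) for r in range(256,314,2)])
for nm,p,z in [("grip110",(283.5,214),30),("g260",(283.5,89),30),("tip",(283.5,78),20),("ring",(284,287),20)]: 
    X=ray("wrist",p,z,C)[0]; print(nm,X.round(1),(R.T@(X-s["eef_pos"])).round(1))
```

```text
col283 [(72, np.int64(70)), (73, np.int64(72)), (74, np.int64(69)), (75, np.int64(70)), (76, np.int64(67)), (77, np.int64(86)), (78, np.int64(136)), (79, np.int64(174)), (80, np.int64(188)), (81, np.int64(190)), (82, np.int64(192)), (83, np.int64(195)), (84, np.int64(196)), (85, np.int64(193)), (86, np.int64(191)), (87, np.int64(180)), (88, np.int64(139)), (89, np.int64(113)), (90, np.int64(120)), (91, np.int64(126)), (208, np.int64(149)), (209, np.int64(149)), (210, np.int64(149)), (211, np.int64(149)), (212, np.int64(154)), (213, np.int64(166)), (214, np.int64(172)), (215, np.int64(167)), (216, np.int64(167)), (217, np.int64(176)), (218, np.int64(183)), (219, np.int64(182)), (220, np.int64(182)), (221, np.int64(183))]
110 [70, 68, 66, 64, 87, 108, 121, 125, 125, 125, 124, 124, 124, 124, 126, 123, 125, 123, 124, 123, 123, 124, 123, 124, 119, 101, 76, 63, 62, 61, 63, 64]
150 [61, 65, 67, 58, 67, 94, 112, 120, 122, 121, 118, 120, 119, 121, 121, 121, 120, 120, 118, 120, 119, 119, 119, 118, 108, 93, 69, 60, 60, 60, 61, 62]
190 [104, 104, 103, 98, 84, 105, 137, 149, 152, 150, 152, 150, 1
[... 1447 characters left out ...]
p.int64(203)), (268, np.int64(185)), (270, np.int64(78)), (272, np.int64(104)), (274, np.int64(109)), (276, np.int64(113)), (278, np.int64(104)), (280, np.int64(102)), (282, np.int64(101)), (284, np.int64(101)), (286, np.int64(101)), (288, np.int64(99)), (290, np.int64(61)), (292, np.int64(44)), (294, np.int64(44)), (296, np.int64(45)), (298, np.int64(78)), (300, np.int64(114)), (302, np.int64(114)), (304, np.int64(126)), (306, np.int64(204)), (308, np.int64(207)), (310, np.int64(143)), (312, np.int64(93))]
grip110 [619.8 262.5  30. ] [  4.1  37.6 201.3]
g260 [643.1 405.7  30. ] [   3.6 -107.5  201.3]
tip [645.2 417.8  20. ] [   3.7 -119.8  211.3]
ring [602.7 152.1  20. ] [  5.4 149.3 211.3]
```

{"method": "play_rows", "body": {"motion": [[[3.7,-6,0],[0,0,0]],[[0,0,20],[0,0,0]],[[0,0,25],[0,0,0]],[[0,0,25],[0,0,0]],[[0,0,25],[0,0,0]],[[0,0,25],[0,0,0]],[[0,0,25],[0,0,0]],[[0,0,25],[0,0,0]],[[0,0,25],[0,0,0]],[[0,0,15],[0,0,0]],[[0,0,10],[0,0,0]],[[0,0,7.5],[0,0,0]],[[0,0,0],[0,0,0]],[[0,0,0],[0,0,0]]]}}

```text
time_s: 4.77
eef_pos: [626.9, 305.7, 4.5]
ee_rot: [-0.0, 0.997, -0.083, 0.0]
force: [0.3, -0.3, -0.2]
grip_width: 0.998
```

{"method": "play_rows", "body": {"motion": [[[0,0,0],[0,0,0]],[[0,0,0],[0,0,0]],[[0,0,0],[0,0,0]],[[0,0,0],[0,0,0]],[[0,0,0],[0,0,0]],[[0,0,0],[0,0,0]],[[0,0,0],[0,0,0]],[[0,0,0],[0,0,0]],[[0,0,0],[0,0,0]],[[0,0,0],[0,0,0]]], "fingers": 0, "squeeze": 70}}

```text
time_s: 5.6
eef_pos: [626.9, 305.6, 4.4]
ee_rot: [-0.0, 0.997, -0.083, 0.001]
force: [0.2, -1.1, 5.3]
grip_width: 0.289
```

{"method": "play_rows", "body": {"motion": [[[0,0,-4],[0,0,0]],[[0,0,-10],[0,0,0]],[[0,0,-16],[0,0,0]],[[0,0,-16],[0,0,0]],[[0,0,-10],[0,0,0]],[[0,0,-4],[0,0,0]],[[0,0,0],[0,0,-4.75]],[[0,0,0],[0,0,-4.75]],[[-4,13,0],[0,0,0]],[[-6,21,0],[0,0,0]],[[-7,25,0],[0,0,0]],[[-7,25,0],[0,0,0]],[[-7,25,0],[0,0,0]],[[-7,25,0],[0,0,0]],[[-7,25,0],[0,0,0]],[[-7,25,0],[0,0,0]],[[-6,21,0],[0,0,0]],[[-4.4,16.7,0],[0,0,0]],[[-3,9,0],[0,0,0]],[[0,0,0],[0,0,0]]]}}

```text
time_s: 7.27
eef_pos: [560.3, 73.6, 63.5]
ee_rot: [0.0, 1.0, -0.002, -0.001]
force: [-0.5, 0.3, -3.2]
grip_width: 0.293
```

Run:
```python
from h import *
s,R=st(); print(s["time_s"],np.round(s["eef_pos"],1),R.round(3).tolist(),s["grip_width"],np.round(s["force"],1),np.round(s["wrist_torque"],2))
a=ctrl.capture("top"); b=ctrl.capture("scene")
for c,im in (("top",a),("scene",b)):
    cv2.imwrite(f"pics/{c}1.png",im[:,:,::-1])
    for n in ["socket","bolt_head"]: print(c,n,[(round(d["p"],2),np.round(np.array(d["position"])*[560,420],1)) for d in ctrl.spot_in(c,n)][:3])
A=cv2.resize(a[140:260,210:410],None,fx=4,fy=4,interpolation=cv2.INTER_CUBIC)[:,:,::-1]
cv2.imwrite("pics/crop1.png",A)
```

```text
7.2667 [560.3  73.6  63.5] [[1.0, -0.003, -0.001], [-0.003, -1.0, -0.0], [-0.001, 0.0, -1.0]] 0.2926738045903551 [-0.5  0.3 -3.2] [ 0.   -0.    0.03]
top socket [(0.6, array([295.3, 190. ]))]
top bolt_head [(0.67, array([211.8, 286.7])), (0.66, array([326. , 201.9])), (0.23, array([352.3, 205.4]))]
scene socket [(0.74, array([262.3, 209.2]))]
scene bolt_head [(0.59, array([267. , 152.8])), (0.54, array([237.2, 222.7]))]
```

View pics/crop1.png

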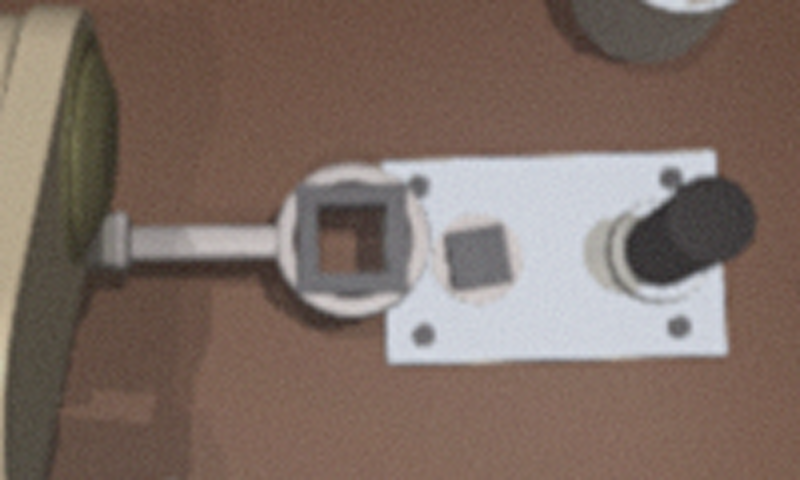

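The crop shows the hole centre at about (352,242) and the bolt square at (478,257). The bolt is turned several degrees anticlockwise from the plate's axes. I'll measure both outlines.

```bash
cat > m.py <<'E'
from h import *
def blob(im,seed,lo,hi,scale=4,x0=210,y0=140):
    g=cv2.cvtColor(im,cv2.COLOR_RGB2GRAY) if im.ndim==3 else im
    g=cv2.GaussianBlur(cv2.resize(g[y0:y0+120,x0:x0+200],None,fx=scale,fy=scale,interpolation=cv2.INTER_CUBIC),(5,5),0)
    m=((g>lo)&(g<hi)).astype(np.uint8)
    n,l=cv2.connectedComponents(m,connectivity=4)
    k=l[int((seed[1]-y0)*scale),int((seed[0]-x0)*scale)]
    return (l==k).astype(np.uint8) if k else None
def full(p,scale=4,x0=210,y0=140): return (np.array(p)+.5)/scale-.5+[x0,y0]
E
python3 - <<'E'
from m import *
C=cam("top")
for f in ("pics/top0.png","pics/top1.png"):
    im=cv2.imread(f)[:,:,::-1].copy(); g=cv2.cvtColor(im,cv2.COLOR_RGB2GRAY); print(g[204,318:342].tolist())
    for hi in (130,150,165):
        b=blob(im,(330,204),0,hi)
        c=max(cv2.findContours(b,0,1)[0],key=cv2.contourArea)
        W=ray("top",full(c[:,0,:]),24,C)[:,:2].astype(np.float32)
        (cx,cy),(w,h),an=cv2.minAreaRect(W); print(f,hi,round(cx,1),round(cy,1),round(w,1),round(h,1),round(an,1))
im=cv2.imread("pics/top1.png")[:,:,::-1].copy(); g=cv2.cvtColor(im,cv2.COLOR_RGB2GRAY)
print("ringrow",g[200,280:322].tolist()); print("ringrow190",g[188,280:322].tolist());print("ringcol",g[176:225,298].tolist())
E
```

```text
[208, 207, 193, 146, 102, 117, 118, 112, 118, 119, 117, 119, 118, 118, 117, 117, 116, 119, 133, 173, 198, 211, 212, 220]
pics/top0.png 130 558.9 -149.2 28.6 30.3 8.8
pics/top0.png 150 558.9 -149.4 30.9 32.4 8.8
pics/top0.png 165 558.9 -149.5 32.4 33.7 8.4
[196, 197, 187, 140, 99, 107, 113, 111, 113, 117, 115, 114, 112, 115, 109, 111, 113, 114, 126, 163, 191, 196, 205, 207]
pics/top1.png 130 558.9 -149.2 29.2 31.0 8.8
pics/top1.png 150 558.9 -149.4 31.3 32.9 9.0
pics/top1.png 165 558.9 -149.5 32.9 34.4 9.2
ringrow [182, 193, 176, 114, 85, 106, 114, 114, 109, 93, 91, 98, 101, 103, 104, 99, 107, 103, 98, 76, 70, 69, 77, 75, 72, 80, 106, 117, 115, 115, 118, 114, 124, 165, 193, 195, 195, 182, 199, 198, 179, 121]
ringrow190 [96, 108, 124, 134, 110, 110, 108, 107, 106, 112, 111, 104, 111, 111, 109, 107, 109, 110, 113, 110, 109, 113, 111, 108, 114, 109, 111, 108, 109, 113, 110, 134, 165, 143, 115, 121, 153, 188, 208, 208, 212, 210]
ringcol [98, 95, 95, 95, 115, 158, 184, 194, 172, 118, 97, 109, 113, 111, 97, 73, 58, 60, 67, 68, 55, 72, 78, 90, 98, 101, 93, 95, 89, 90, 92, 96, 106, 114, 113, 114, 103, 92, 130, 181, 194, 201, 165, 94, 55, 80, 89, 95, 98]
```

Run:
```python
from m import *
C=cam("top"); print(ray("top",[(297.6,199.35)],79.1,C).round(1))
im=cv2.imread("pics/top1.png")[:,:,::-1].copy()
# synthetic bolt model: fit pose of 30 square (z 8..22) + 22 square top (26) silhouette to blob
b=blob(im,(330,204),0,150); 
from scipy.optimize import minimize
def sil(x,y,a):
    c,s=np.cos(a),np.sin(a); P=[]
    for h,z in ((15,8),(15,22),(11,26)):
        for u,v in ((h,h),(h,-h),(-h,-h),(-h,h)): P.append([x+c*u-s*v,y+s*u+c*v,z])
    p=(proj(C,np.array(P))-[210,140]+.5)*4-.5
    m=np.zeros(b.shape,np.uint8); cv2.fillConvexPoly(m,cv2.convexHull((p*16).astype(np.int32)),1,shift=4); return m
f=lambda p: float((sil(p[0],p[1],np.radians(p[2]))!=b).sum())
r=min((minimize(f,[560,-150.5,a],method="Nelder-Mead",options=dict(initial_simplex=[[560,-150.5,a],[563,-150.5,a],[560,-148,a],[560,-150.5,a+5]])) for a in (3,6,9)),key=lambda r:r.fun)
print(r.x,r.fun,b.sum())
# ring: hole = inside frame; frame outer fit by dark frame rect
g=cv2.GaussianBlur(cv2.resize(cv2.cvtColor(im,7)[140:260,210:410],None,fx=4,fy=4,interpolation=cv2.INTER_CUBIC),(5,5),0)
m=np.zeros(g.shape,np.uint8); m[150:330,270:440]=(g[150:330,270:440]>145)
cs=cv2.findContours(m,0,1)[0]; c=cv2.convexHull(max(cs,key=cv2.contourArea))
print("bright hull",ray("top",full(c[:,0,:]),79.1,C)[:,:2].min(0),ray("top",full(c[:,0,:]),79.1,C)[:,:2].max(0))
K=cam("scene"); print("scene ring",ray("scene",(262.3,209.2),79,K).round(1),"bolt",ray("scene",(236,221.8),26,K).round(1))
```

```text
[[561.2 -82.7  79.1]]
[ 559.93513224 -150.62638103    9.02907361] 133.0 3604
bright hull [ 516.63843948 -125.93038449] [600.87240147 -60.03623526]
scene ring [[558.  -86.5  79. ]] bolt [[ 566.4 -144.6   26. ]]
```

{"method": "play_rows", "body": {"motion": [[[-3,8,0],[0,0,0]],[[-5,14,0],[0,0,0]],[[-6,16,0],[0,0,0]],[[-6,16,0],[0,0,0]],[[-4,11,0],[0,0,0]],[[-1.7,5.2,0],[0,0,0]],[[0,0,0],[0,0,-3]],[[0,0,0],[0,0,-3]],[[0,0,0],[0,0,-3]],[[0,0,6],[0,0,0]],[[0,0,8],[0,0,0]],[[0,0,7],[0,0,0]],[[0,0,3],[0,0,0]],[[0,0,0],[0,0,0]],[[0,0,0],[0,0,0]]]}}

```text
time_s: 8.82
eef_pos: [535.0, 4.8, 39.5]
ee_rot: [-0.0, 0.997, 0.078, -0.0]
force: [0.7, -0.1, -2.2]
grip_width: 0.291
```

Run:
```python
from h import *
s,R=st(); print(s["time_s"],np.round(s["eef_pos"],1),np.degrees(np.arctan2(R[1,0],R[0,0])).round(2),R[2].round(4),s["grip_width"],np.round(s["force"],1),np.round(s["wrist_torque"],2))
a=ctrl.capture("top"); cv2.imwrite("pics/top2.png",a[:,:,::-1])
cv2.imwrite("pics/crop2.png",cv2.resize(a[165:245,270:390],None,fx=6,fy=6,interpolation=cv2.INTER_CUBIC)[:,:,::-1])
```

```text
8.8167 [535.    4.8  39.5] 8.91 [-5.e-04 -2.e-04 -1.e+00] 0.29065815346402757 [ 0.7 -0.1 -2.2] [ 0.01 -0.04 -0.02]
```

View pics/crop2.png

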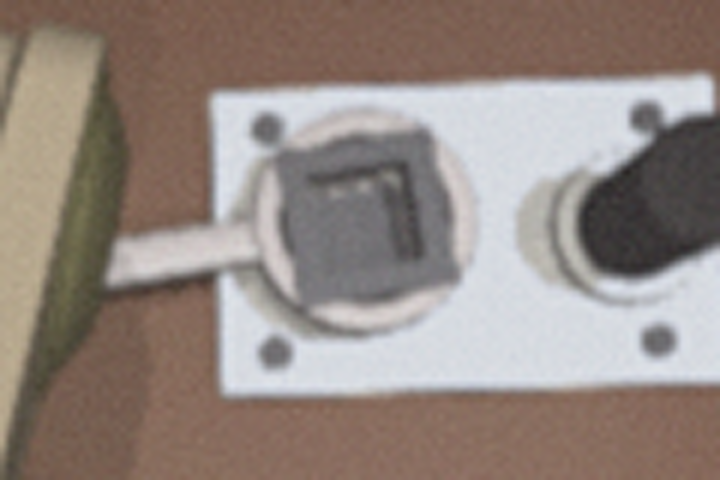

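```bash
cat > fit.py <<'E'
from h import *
from scipy.optimize import minimize
def fitring(f,zu,x,y,a,verbose=True):
    """fit hole centre by maximising gradient along projected hole top edge (34) and outer rim circle (76) at z=zu+20"""
    C=cam("top"); g=cv2.GaussianBlur(cv2.cvtColor(cv2.imread(f),cv2.COLOR_BGR2GRAY).astype(np.float32),(0,0),.8)
    G=np.hypot(cv2.Sobel(g,5,1,0),cv2.Sobel(g,5,0,1))
    t=np.linspace(0,2*np.pi,120)
    w=np.linspace(-13,13,25)
    sq=np.array([[u,v] for k in w for u,v in ((17,k),(-17,k),(k,17),(k,-17))])
    ci=38*np.c_[np.cos(t),np.sin(t)]
    ci=ci[np.abs(t-np.pi/2)>.4]
    def sc(p):
        c,s=np.cos(p[2]),np.sin(p[2]); o=0
        for pts in (sq,ci):
            X=np.c_[pts@np.array([[c,s],[-s,c]])+p[:2],np.full(len(pts),zu+20.)]
            q=proj(C,X).astype(np.float32); o-=cv2.remap(G,q[:,0],q[:,1],1).mean()
        return o
    best=min((minimize(sc,[x+dx,y+dy,a],method="Nelder-Mead",options=dict(initial_simplex=[[x+dx,y+dy,a],[x+dx+1.5,y+dy,a],[x+dx,y+dy+1.5,a],[x+dx,y+dy,a+.05]])) for dx in (-3,0,3) for dy in (-3,0,3)),key=lambda r:r.fun)
    return best.x,best.fun
E
python3 - <<'E'
from fit import *
print(fitring("pics/top1.png",59.1,561.2,-82.7,0))
print(fitring("pics/top2.png",35.1,560,-150,.156))
E
```

```text
(array([ 5.61421169e+02, -8.28557869e+01, -1.70703443e-02]), np.float64(-267.24102783203125))
(array([ 5.69701958e+02, -1.37359307e+02,  1.45304393e-01]), np.float64(-249.52593994140625))
```

Run:
```python
from h import *
C=cam("top"); g=cv2.GaussianBlur(cv2.cvtColor(cv2.imread("pics/top2.png"),6).astype(np.float32),(0,0),.8)
G=np.hypot(cv2.Sobel(g,5,1,0),cv2.Sobel(g,5,0,1))
t=np.linspace(0,2*np.pi,120); ci=38*np.c_[np.cos(t),np.sin(t)][np.abs(t-1.72)>.4]
# visible hole edges: +x and -y sides (dark inner walls show there)
w=np.linspace(-13,13,25); a=.1555; c,s=np.cos(a),np.sin(a)
sq=np.array([[17,k] for k in w]+[[k,-17] for k in w])@np.array([[c,s],[-s,c]])
for nm,pts in (("circ",ci),("sq",sq),("both",None)):
    best=[]
    for x in np.arange(554,567,.5):
        for y in np.arange(-157,-143,.5):
            v=0
            for p in ([ci,sq] if pts is None else [pts]):
                q=proj(C,np.c_[p+[x,y],np.full(len(p),55.1)]).astype(np.float32); v+=cv2.remap(G,q[:,0],q[:,1],1).mean()
            best.append((v,x,y))
    print(nm,[tuple(np.round(b,1).tolist()) for b in sorted(best)[-4:]])
```

```text
circ [(129.7, 557.0, -143.5), (130.5, 558.0, -143.5), (130.6, 557.5, -143.5), (130.9, 566.5, -143.5)]
sq [(101.3, 557.5, -151.5), (101.4, 557.0, -151.5), (102.4, 557.5, -151.0), (102.6, 557.0, -151.0)]
both [(194.1, 556.5, -144.0), (194.6, 555.5, -143.5), (197.5, 556.0, -143.5), (197.9, 556.5, -143.5)]
```

{"method": "play_rows", "body": {"motion": [[[-0.4,1.0,0],[0,0,0]],[[0,0,4],[0,0,0]],[[0,0,4],[0,0,0]],[[0,0,2],[0,0,0]],[[0,0,1],[0,0,0]],[[0,0,1],[0,0,0]],[[0,0,1],[0,0,0]],[[0,0,0],[0,0,0]]]}}

```text
time_s: 9.53
eef_pos: [534.7, 3.8, 26.7]
ee_rot: [-0.0, 0.997, 0.078, -0.0]
force: [0.8, 0.7, -2.7]
grip_width: 0.291
```

{"method": "play_rows", "body": {"motion": [[[0,0,1],[0,0,0]],[[0,0,1],[0,0,0]],[[0,0,1],[0,0,0]],[[0,0,0],[0,0,0]]]}}

```text
time_s: 9.87
eef_pos: [534.7, 3.7, 23.6]
ee_rot: [-0.0, 0.997, 0.078, -0.0]
force: [0.2, -0.6, -2.9]
grip_width: 0.293
```

{"method": "play_rows", "body": {"motion": [[[0,0,2],[0,0,0]],[[0,0,2],[0,0,0]],[[0,0,2],[0,0,0]],[[0,0,1.5],[0,0,0]],[[0,0,1],[0,0,0]],[[0,0,1],[0,0,0]],[[0,0,1],[0,0,0]],[[0,0,0],[0,0,0]],[[0,0,0],[0,0,0]]]}}

```text
time_s: 10.62
eef_pos: [534.8, 3.7, 13.3]
ee_rot: [0.0, 0.997, 0.078, 0.0]
force: [-0.3, 0.2, -3.2]
grip_width: 0.288
```

```bash
cat > tq.py <<'E'
from h import *
s,R=st(); B=np.array([559.5,-151.0,20]); r=(np.array(s["eef_pos"])-B)/1000
F=np.array(s["force"]); M=np.array(s["wrist_torque"])
print("t",round(s["time_s"],2),"pos",np.round(s["eef_pos"],1),"yaw",np.degrees(np.arctan2(R[1,0],R[0,0])).round(2),"up",R[2].round(4),"F",F.round(1),"M",M.round(2),"Tz bolt",(np.cross(r,F)[2]+M[2]).round(3),"rad",(np.hypot(*r[:2])*1000).round(1),"ang",np.degrees(np.arctan2(-r[0],r[1])).round(2),"g",round(s["grip_width"],3),"j",np.round(s["joints"],2))
E
python3 tq.py
```

```text
t 10.62 pos [534.8   3.7  13.3] yaw 8.92 up [ 1.e-04  0.e+00 -1.e+00] F [-0.3  0.2 -3.2] M [-0.01  0.04 -0.  ] Tz bolt 0.044 rad 156.7 ang 9.06 g 0.288 j [-0.21  0.61  1.69  0.    0.84 -0.37]
```

{"method": "play_rows", "body": {"motion": [[[0,0,0.5],[0,0,0]],[[0,0,0.5],[0,0,0]],[[0,0,0.3],[0,0,0]],[[0,0,0],[0,0,0]],[[0,0,0],[0,0,0]]]}}

```text
time_s: 11.03
eef_pos: [534.9, 3.8, 12.2]
ee_rot: [0.0, 0.997, 0.078, 0.0]
force: [-0.1, 1.8, 1.4]
grip_width: 0.291
```

```bash
python3 tq.py
```

```text
t 11.03 pos [534.9   3.8  12.2] yaw 8.93 up [ 3.e-04  1.e-04 -1.e+00] F [-0.1  1.8  1.4] M [-0.17  0.08  0.01] Tz bolt -0.029 rad 156.8 ang 9.04 g 0.291 j [-0.21  0.61  1.69  0.    0.84 -0.37]
```

{"method": "play_rows", "body": {"motion": [[[5.47,0.09,0],[0,0,2]],[[5.47,0.09,0],[0,0,2]],[[5.47,0.09,0],[0,0,2]],[[2.73,0.02,0],[0,0,1]],[[2.73,0.02,0],[0,0,1]],[[2.73,0.02,0],[0,0,1]],[[2.73,0.02,0],[0,0,1]],[[2.73,0.02,0],[0,0,1]],[[2.73,0.02,0],[0,0,1]],[[0,0,0],[0,0,0]],[[0,0,0],[0,0,0]]]}}

```text
time_s: 11.95
eef_pos: [567.1, 5.1, 11.8]
ee_rot: [0.0, 1.0, -0.027, -0.001]
force: [-4.1, -4.4, 0.5]
grip_width: 0.287
```

```bash
python3 tq.py
```

```text
t 11.95 pos [567.1   5.1  11.8] yaw -3.05 up [-1.4e-03  7.0e-04 -1.0e+00] F [-4.1 -4.4  0.5] M [-1.21  0.62  0.04] Tz bolt 0.65 rad 156.3 ang -2.78 g 0.287 j [-0.2   0.66  1.59 -0.    0.89 -0.14]
```

{"method": "play_rows", "body": {"motion": [[[2.73,0.1,-0.1],[0,0,1]],[[2.73,0.1,-0.1],[0,0,1]],[[2.73,0.1,-0.1],[0,0,1]],[[2.73,0.1,0],[0,0,1]],[[2.73,0.1,0],[0,0,1]],[[0,0,0],[0,0,0]],[[0,0,0],[0,0,0]]]}}

```text
time_s: 12.53
eef_pos: [580.7, 3.8, 12.1]
ee_rot: [-0.0, 0.998, -0.07, -0.001]
force: [-5.2, -1.8, 0.8]
grip_width: 0.288
```

```bash
python3 tq.py
```

```text
t 12.53 pos [580.7   3.8  12.1] yaw -8.06 up [-1.1e-03  1.0e-04 -1.0e+00] F [-5.2 -1.8  0.8] M [-0.79  0.84  0.19] Tz bolt 0.954 rad 156.2 ang -7.79 g 0.288 j [-0.2   0.69  1.54 -0.    0.92 -0.05]
```

{"method": "play_rows", "body": {"motion": [[[2.73,0.05,-0.1],[0,0,1]],[[2.73,0.05,0],[0,0,1]],[[2.73,0.05,0],[0,0,1]],[[2.73,0.05,0],[0,0,1]],[[2.73,0.05,0],[0,0,1]],[[0,0,0],[0,0,0]],[[0,0,0],[0,0,0]]]}}

```text
time_s: 13.12
eef_pos: [593.9, 1.4, 12.1]
ee_rot: [-0.0, 0.994, -0.114, -0.001]
force: [-5.2, -1.2, 0.9]
grip_width: 0.286
```

```bash
python3 tq.py
```

```text
t 13.12 pos [593.9   1.4  12.1] yaw -13.04 up [-1.4e-03 -1.0e-04 -1.0e+00] F [-5.2 -1.2  0.9] M [-0.61  0.9   0.28] Tz bolt 1.026 rad 156.2 ang -12.73 g 0.286 j [-0.19  0.71  1.5   0.    0.94  0.03]
```

{"method": "play_rows", "body": {"motion": [[[2.73,0.05,0],[0,0,1]],[[2.73,0.05,0],[0,0,1]],[[2.73,0.05,0],[0,0,1]],[[0,0,0],[0,0,0]],[[0,0,0],[0,0,0]]]}}

```text
time_s: 13.53
eef_pos: [601.8, -0.7, 12.1]
ee_rot: [-0.0, 0.99, -0.139, -0.001]
force: [-5.5, 1.0, 1.6]
grip_width: 0.291
```

```bash
python3 tq.py
```

```text
t 13.53 pos [601.8  -0.7  12.1] yaw -16.02 up [-1.3e-03 -1.0e-04 -1.0e+00] F [-5.5  1.   1.6] M [-0.45  0.93  0.3 ] Tz bolt 1.172 rad 156.2 ang -15.72 g 0.291 j [-0.2   0.72  1.47  0.    0.95  0.08]
```

{"method": "play_rows", "body": {"motion": [[[2.73,0.02,0],[0,0,1]],[[2.73,0.02,0],[0,0,1]],[[2.73,0.02,0],[0,0,1]],[[2.73,0.02,0],[0,0,1]],[[2.73,0.02,0],[0,0,1]],[[0,0,0],[0,0,0]],[[0,0,0],[0,0,0]]]}}

```text
time_s: 14.12
eef_pos: [614.7, -4.8, 12.1]
ee_rot: [-0.0, 0.983, -0.182, -0.001]
force: [-6.2, 0.1, 1.1]
grip_width: 0.289
```

```bash
python3 tq.py
```

```text
t 14.12 pos [614.7  -4.8  12.1] yaw -21.01 up [-0.0016 -0.     -1.    ] F [-6.2  0.1  1.1] M [-0.33  1.09  0.4 ] Tz bolt 1.301 rad 156.2 ang -20.68 g 0.289 j [-0.2   0.75  1.42  0.    0.97  0.17]
```

{"method": "play_rows", "body": {"motion": [[[2.73,0.02,0],[0,0,1]],[[2.73,0.02,0],[0,0,1]],[[2.73,0.02,0],[0,0,1]],[[2.73,0.02,0],[0,0,1]],[[0,0,0],[0,0,0]],[[0,0,0],[0,0,0]]]}}

```text
time_s: 14.62
eef_pos: [624.7, -9.0, 12.1]
ee_rot: [-0.0, 0.976, -0.216, -0.001]
force: [-5.6, 1.3, 1.7]
grip_width: 0.288
```

```bash
python3 tq.py
```

```text
t 14.62 pos [624.7  -9.   12.1] yaw -24.99 up [-1.7e-03 -1.0e-04 -1.0e+00] F [-5.6  1.3  1.7] M [-0.16  1.1   0.51] Tz bolt 1.391 rad 156.3 ang -24.66 g 0.288 j [-0.2   0.76  1.39  0.    0.99  0.23]
```

```bash
cat > tq.py <<'E'
from h import *
B=np.array([559.5,-151.0,20]); T=[]
for i in range(6):
    s,R=st(); r=(np.array(s["eef_pos"])-B)/1000; F=np.array(s["force"]); M=np.array(s["wrist_torque"])
    T.append(np.cross(r,F)[2]+M[2])
    if i<5: ctrl.capture("wrist")
print("t",round(s["time_s"],2),"pos",np.round(s["eef_pos"],1),"yaw",np.degrees(np.arctan2(R[1,0],R[0,0])).round(2),"F",F.round(1),"M",M.round(2),"Tz",np.mean(T).round(3),"+-",(np.std(T)/6**.5).round(3),"rad",(np.hypot(*r[:2])*1000).round(1),"g",round(s["grip_width"],3))
E
python3 tq.py
```

```text
t 14.87 pos [624.7  -9.   12.1] yaw -24.98 F [-4.9  1.2  1.5] M [-0.18  1.05  0.56] Tz 1.337 +- 0.01 rad 156.3 g 0.293
```

{"method": "play_rows", "body": {"motion": [[[2.73,0.02,0],[0,0,1]],[[2.73,0.02,0],[0,0,1]],[[2.73,0.02,0],[0,0,1]],[[2.73,0.02,0],[0,0,1]],[[0,0,0],[0,0,0]],[[0,0,0],[0,0,0]]]}}

```text
time_s: 15.37
eef_pos: [634.3, -13.8, 12.0]
ee_rot: [-0.0, 0.968, -0.25, -0.001]
force: [-5.4, 3.0, 0.2]
grip_width: 0.289
```

```bash
python3 tq.py
```

```text
t 15.62 pos [634.3 -13.8  12.1] yaw -28.98 F [-5.7  1.2 -0.1] M [-0.1   1.15  0.61] Tz 1.479 +- 0.023 rad 156.3 g 0.293
```

{"method": "play_rows", "body": {"motion": [[[2.73,0.02,0],[0,0,1]],[[2.73,0.02,0],[0,0,1]],[[2.73,0.02,0],[0,0,1]],[[0,0,0],[0,0,0]],[[0,0,0],[0,0,0]]]}}

```text
time_s: 16.03
eef_pos: [641.2, -17.8, 11.9]
ee_rot: [-0.0, 0.961, -0.275, -0.001]
force: [-5.2, 2.7, 0.3]
grip_width: 0.291
```

```bash
python3 tq.py
```

```text
t 16.28 pos [641.2 -17.8  12. ] yaw -31.95 F [-5.6  3.2  1. ] M [0.02 1.3  0.76] Tz 1.777 +- 0.031 rad 156.3 g 0.291
```

{"method": "play_rows", "body": {"motion": [[[2.73,0.02,0],[0,0,1]],[[1.37,0,0],[0,0,0.5]],[[0,0,0],[0,0,0]],[[0,0,0],[0,0,0]]]}}

```text
time_s: 16.62
eef_pos: [644.7, -20.0, 12.0]
ee_rot: [-0.0, 0.958, -0.288, -0.001]
force: [-6.6, 3.2, 0.5]
grip_width: 0.287
```

```bash
python3 tq.py
```

```text
t 16.87 pos [644.6 -19.9  12. ] yaw -33.45 F [-5.9  3.   1. ] M [0.1  1.35 0.78] Tz 1.782 +- 0.029 rad 156.3 g 0.29
```

{"method": "play_rows", "body": {"motion": [[[2.73,0.02,0],[0,0,1]],[[1.37,0,0],[0,0,0.5]],[[0,0,0],[0,0,0]],[[0,0,0],[0,0,0]]]}}

```text
time_s: 17.2
eef_pos: [648.1, -22.2, 12.0]
ee_rot: [-0.0, 0.954, -0.3, -0.001]
force: [-5.9, 2.9, -0.1]
grip_width: 0.291
```

```bash
python3 tq.py
```

```text
t 17.45 pos [648.  -22.2  12. ] yaw -34.95 F [-6.3  3.5  0. ] M [0.15 1.22 0.77] Tz 1.878 +- 0.021 rad 156.3 g 0.293
```

```bash
python3 - <<'E'
from h import *
a=np.mean([ctrl.capture("top").astype(float) for _ in range(3)],axis=0).astype(np.uint8); cv2.imwrite("pics/top3.png",a[:,:,::-1])
C=cam("top"); B=(559.9,-150.6)
def rect(f,zu):
    "warp ring top plane to metric picture, 8 px/mm, world x up, y left"
    im=cv2.imread(f); w=np.array([[45,45],[45,-45],[-45,-45],[-45,45]],float)
    q=proj(C,np.c_[w+B,np.full(4,zu+20.)]).astype(np.float32)
    return cv2.warpPerspective(im,cv2.getPerspectiveTransform(q,np.float32([[0,0],[360,0],[360,360],[0,360]])),(360,360),flags=2)
cv2.imwrite("pics/crop3.png",np.hstack([rect("pics/top2.png",35.1),rect("pics/top3.png",8)]))
E
python3 tq.py
```

```text
t 17.85 pos [648.1 -22.2  12. ] yaw -34.95 F [-5.7  2.5 -0.6] M [0.14 1.23 0.79] Tz 1.775 +- 0.026 rad 156.3 g 0.291
```

View pics/crop3.png

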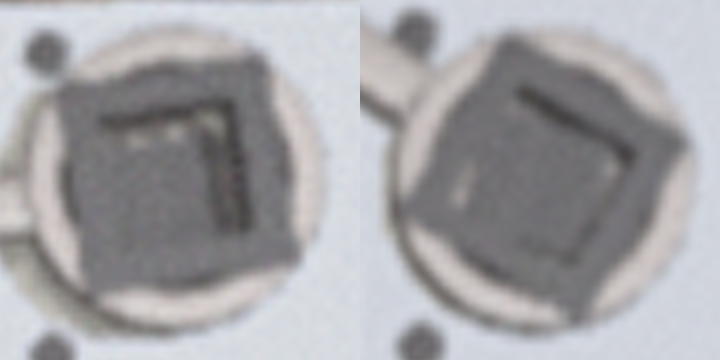

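{"method": "play_rows", "body": {"motion": [[[2.73,0.02,0],[0,0,1]],[[1.37,0,0],[0,0,0.5]],[[0,0,0],[0,0,0]],[[0,0,0],[0,0,0]]]}}

```text
time_s: 18.18
eef_pos: [651.4, -24.5, 12.0]
ee_rot: [-0.0, 0.95, -0.313, -0.001]
force: [-5.1, 2.4, 0.9]
grip_width: 0.292
```

```bash
python3 tq.py
python3 - <<'E'
from h import *
a=np.mean([ctrl.capture("top").astype(float) for _ in range(4)],axis=0).astype(np.uint8); cv2.imwrite("pics/top4.png",a[:,:,::-1])
C=cam("top"); B=(559.9,-150.6)
def rect(f,zu):
    im=cv2.imread(f); w=np.array([[45,45],[45,-45],[-45,-45],[-45,45]],float)
    q=proj(C,np.c_[w+B,np.full(4,zu+20.)]).astype(np.float32)
    return cv2.cvtColor(cv2.warpPerspective(im,cv2.getPerspectiveTransform(q,np.float32([[0,0],[360,0],[360,360],[0,360]])),(360,360),flags=2),6)
# relative ring rotation by polar correlation of the frame pattern about the ring centre
def pol(g,c): return cv2.warpPolar(cv2.GaussianBlur(g,(0,0),3).astype(np.float32),(160,1440),c,160,cv2.WARP_FILL_OUTLIERS+1)[:,95:140]
def cen(g): # centroid of dark frame+bolt
    m=np.zeros((360,360),np.uint8); m=((g<150)).astype(np.uint8)
    n,l,s,c=cv2.connectedComponentsWithStats(cv2.morphologyEx(m,2,np.ones((9,9)))); return tuple(c[l[180,180]]), s[l[180,180],4]
fs=[("pics/top2.png",35.1),("pics/top3.png",8),("pics/top4.png",8)]
ps=[]
for f,z in fs:
    g=rect(f,z); c,n=cen(g); p=pol(g,c); ps.append(p); print(f,np.round(c,1),n)
for i in (1,2):
    sc=[]
    a=np.arange(20,60,.25); 
    for d in a:
        q=np.roll(ps[0],int(round(d*4)),0); ex=slice(0,560); # leave shank side out
        sel=np.r_[0:540,1000:1440]
        sc.append(np.corrcoef(q[sel].ravel(),ps[i][sel].ravel())[0,1])
    k=int(np.argmax(sc)); print("ring cw turn",a[k],max(sc))
E
```

```text
t 18.43 pos [651.4 -24.5  11.9] yaw -36.44 F [-5.8  3.2  0. ] M [0.13 1.28 0.8 ] Tz 1.818 +- 0.032 rad 156.3 g 0.29
pics/top2.png [167.2 184.1] 52467
pics/top3.png [178.3 180.6] 50980
pics/top4.png [178.4 180.7] 51152
ring cw turn 39.75 0.9337878932632475
ring cw turn 40.0 0.9332080050258433
```

The click is confirmed. Over the last 1.5° of handle turn the ring moved only about 0.25° and the torque stayed level at 1.8 N m, with deflection at about 5.3° (0.09 rad). Now I ease back into the play and lift off.

{"method": "play_rows", "body": {"motion": [[[-2.73,0.02,0],[0,0,-1]],[[-2.73,0.02,0],[0,0,-1]],[[-2.73,0.02,0],[0,0,-1]],[[-2.73,0.02,0],[0,0,-1]],[[-2.73,0.02,0],[0,0,-1]],[[-2.73,0.02,0],[0,0,-1]],[[-2.73,0.02,0],[0,0,-1]],[[-2.73,0.02,0],[0,0,-1]],[[-2.73,0.02,0],[0,0,-1]],[[-2.73,0.02,0],[0,0,-1]],[[-2.73,0.02,0],[0,0,-1]],[[0,0,0],[0,0,0]],[[0,0,0],[0,0,0]]]}}

```text
time_s: 19.72
eef_pos: [626.8, -10.1, 12.6]
ee_rot: [-0.0, 0.975, -0.221, 0.0]
force: [0.2, -0.0, -0.2]
grip_width: 0.296
```

```bash
python3 tq.py
```

```text
t 19.97 pos [626.8 -10.1  12.4] yaw -25.58 F [0.8 1.5 0. ] M [-0.19 -0.03  0.07] Tz 0.009 +- 0.014 rad 156.1 g 0.289
```

{"method": "play_rows", "body": {"motion": [[[0,0,-1],[0,0,0]],[[0,0,-2],[0,0,0]],[[0,0,-2],[0,0,0]],[[0,0,-2],[0,0,0]],[[0,0,0],[0,0,0]]]}}

```text
time_s: 20.38
eef_pos: [626.7, -10.1, 19.8]
ee_rot: [-0.0, 0.975, -0.221, 0.0]
force: [0.2, 0.9, -1.5]
grip_width: 0.291
```

```bash
python3 tq.py
```

```text
t 20.63 pos [626.5 -10.1  19.3] yaw -25.57 F [-0.3  0.8 -3.1] M [-0.03  0.01 -0.04] Tz -0.001 +- 0.031 rad 156.0 g 0.286
```

{"method": "play_rows", "body": {"motion": [[[0,0,-5],[0,0,0]],[[0,0,-10],[0,0,0]],[[0,0,-10],[0,0,0]],[[0,0,-10],[0,0,0]],[[0,0,-5],[0,0,0]],[[-6.8,-14.25,0],[0,0,0]],[[-6.8,-14.25,0],[0,0,0]],[[-13.6,-28.5,0],[0,0,0]],[[-13.6,-28.5,0],[0,0,0]],[[-13.6,-28.5,0],[0,0,0]],[[-13.6,-28.5,0],[0,0,0]],[[-13.6,-28.5,0],[0,0,0]],[[-13.6,-28.5,0],[0,0,0]],[[-13.6,-28.5,0],[0,0,0]],[[-13.6,-28.5,0],[0,0,0]],[[-6.8,-14.25,0],[0,0,0]],[[-6.8,-14.25,0],[0,0,0]],[[0,0,0],[0,0,-5.4]],[[0,0,0],[0,0,-5.4]],[[0,0,0],[0,0,-5.4]]]}}

```text
time_s: 22.3
eef_pos: [626.8, 306.1, 59.8]
ee_rot: [-0.0, 0.997, -0.079, 0.0]
force: [-0.7, -0.1, -3.9]
grip_width: 0.29
```

{"method": "play_rows", "body": {"motion": [[[0,0,10],[0,0,0]],[[0,0,12],[0,0,0]],[[0,0,12],[0,0,0]],[[0,0,10],[0,0,0]],[[0,0,5],[0,0,0]],[[0,0,3],[0,0,0]],[[0,0,2],[0,0,0]],[[0,0,0],[0,0,0]],[[0,0,0],[0,0,0]]]}}

```text
time_s: 23.05
eef_pos: [627.2, 305.8, 5.9]
ee_rot: [-0.0, 0.997, -0.082, 0.0]
force: [-0.3, 0.4, -3.3]
grip_width: 0.291
```

{"method": "play_rows", "body": {"motion": [[[0,0,0.7],[0,0,0]],[[0,0,0.6],[0,0,0]],[[0,0,0.3],[0,0,0]],[[0,0,0],[0,0,0]],[[0,0,0],[0,0,0]]]}}

```text
time_s: 23.47
eef_pos: [627.1, 305.7, 4.3]
ee_rot: [-0.0, 0.997, -0.082, 0.0]
force: [-1.1, -0.7, 1.5]
grip_width: 0.29
```

{"method": "play_rows", "body": {"motion": [[[0,0,0],[0,0,0]],[[0,0,0],[0,0,0]],[[0,0,0],[0,0,0]],[[0,0,0],[0,0,0]],[[0,0,0],[0,0,0]],[[0,0,0],[0,0,0]],[[0,0,0],[0,0,0]],[[0,0,0],[0,0,0]],[[0,0,0],[0,0,0]],[[0,0,0],[0,0,0]]], "fingers": 85}}

```text
time_s: 24.3
eef_pos: [627.0, 305.7, 3.8]
ee_rot: [0.0, 0.997, -0.082, -0.0]
force: [0.1, -1.0, 0.3]
grip_width: 0.997
```

{"method": "play_rows", "body": {"motion": [[[0,0,-5],[0,0,0]],[[0,0,-15],[0,0,0]],[[0,0,-25],[0,0,0]],[[0,0,-25],[0,0,0]],[[0,0,-25],[0,0,0]],[[0,0,-25],[0,0,0]],[[0,0,-25],[0,0,0]],[[0,0,-25],[0,0,0]],[[0,0,-25],[0,0,0]],[[0,0,-15],[0,0,0]],[[0,0,0],[0,0,0]],[[0,0,0],[0,0,0]]]}}

```text
time_s: 25.3
eef_pos: [627.0, 305.7, 214.2]
ee_rot: [-0.0, 0.997, -0.082, 0.001]
force: [-0.2, 0.1, -1.0]
grip_width: 0.995
```

Run:
```python
from h import *
a=ctrl.capture("scene"); cv2.imwrite("pics/scene5.png",a[:,:,::-1]); s,R=st(); print(s["time_s"],np.round(s["force"],1),s["grip_width"])
```

```text
25.35 [ 0.4  0.3 -1.2] 0.9929556991367292
```

View pics/scene5.png

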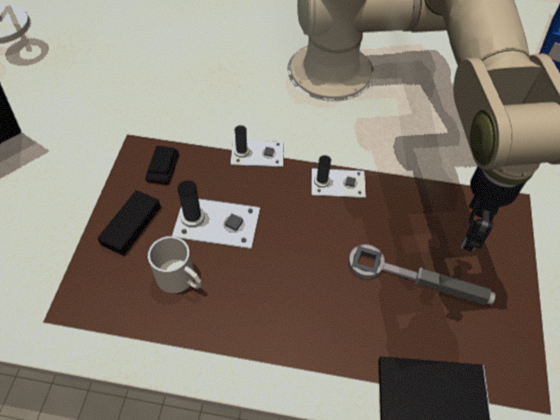

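The wrench lies flat at its old place (ring at (367,260)). The bolt at (233,222) is visibly turned, and the mug, mouse and adapter are where they were. The gripper is clear of everything.

```bash
python3 -c "
from rig import ctrl
print(ctrl.finish_job())"
```

```text
the job is handed in; nothing more can be done
None
```

The job is done and handed in at about 25 s of the 72 s allowed. I seated the wrench on the largest base's bolt, with its handle to the robot's left, and turned it clockwise until it clicked. Then I eased it back, lifted it off, laid it flat on the desk clear of the base and let go.

- **Seating:** the ring went down over the bolt freely. It met the plate at the height expected for full seating.
- **Click:** torque rose to about 1.8 N m, then levelled. Over the last 1.5° the ring followed by only about 0.25°. The handle was then about 5° (0.09 rad) past the ring, between the 0.05 rad click and the 0.17 rad limit. That figure comes from the top camera and is uncertain by about a degree.
- **After release:** torque fell to zero in the play and the wrench came off freely. The last picture shows the wrench flat at its old place, the bolt turned, the mug, mouse and adapter unmoved, and the gripper clear.
- **Checks that disagreed:**
  - The scene and top cameras put the bolt up to about 6 mm apart, so I aimed by the top camera alone.
  - My edge fit of the ring just above the bolt failed, so I used the arm's measured pose there.
  - Single torque readings scattered by about 0.1 N m, so I averaged them near the click.

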